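# Clamp the glued robin with the coaxial drive

### The arm

A 6-joint arm with a two-finger parallel gripper is mounted at the origin on the work surface. World frame = base frame: x ahead of the robot, y to its left, z up, the work surface at z = 0. Lengths are in m, angles in rad, forces in N, time in s.
With the tool pointing down it reaches from about 0.275 to 0.875 m from the base axis. Payload 12.5 kg.
Tool frame: the origin (TCP) lies midway between the tips of the shut fingers; the grasp point (between the pads) lies 19 mm behind it; z points along the fingers, y is the line along which they close (so a half turn about z gives the same grasp; the last joint's range is limited). The gripper opens to 85 mm and grips with 20 to 120 N. Pads are 22 mm wide; open, the fingers measure 114 mm over their backs; the gripper's body (76 mm by 85 mm) begins 54 mm behind the grasp point. The pads swing forward as they close: fully open they stand 13 mm farther back than shut.
Start: joints at [-1.342, 0.351, 1.652, -0, 1.139, -0.085], TCP at [0.17, -0.523, 0.194] pointing down, gripper open.
Joint ranges: [-2.75, 2.75], [-0.79, 2.1], [0.01, 2.65], [-1.57, 4.71], [0.07, 3.14], [-2.87, 2.87]. Speed limits (rad/s): [2.22, 2.22, 2.79, 3.14, 3.14, 3.14].

### API

Orientations are given as [roll, pitch, yaw] about the fixed x, y, z axes, in that order (R = Rz(yaw) Ry(pitch) Rx(roll)).
In Python, from rig import monitor, imaging, bot gives the robot as it stands. The module is installed in compiled form; this text tells all that it offers.
- The arm moves only by the tool arm_command, never from a script. Its argument "increments" is a list that holds one entry, the list of rows, each a list of 7 numbers: the opening, from 0 (shut) to 1 (fully open), then the shift along the tool's x, y, z in m, then the turn, a rotation vector about the tool's x, y, z in rad. A call has 1 to 20 rows; each row shifts and turns the commanded pose from where the row before left it, along the tool's axes as they then stand; what a row does not reach is not made up. A row lasts 1/12 s, in which the tool goes at most 41.7 mm and 7.16 degrees, less where a joint would pass 70% of its speed; a pose out of reach is approached as far as the arm can. A call is refused whole if a number of a shift passes 0.0417 or a number of a turn 0.125, either way. A call with a gripper value outside its range is refused whole. The fingers move at their own pace and stop on an object; "squeeze" is the grip in N (left out, the last holds). Time passes only in rows, so rows that do not move let the fingers close. It gives the time, the measured TCP pose, the force, the opening and the grip force at its end, in the units of the state.
- monitor.get_obs(): the state, without advancing time (a new reading comes with each control period).
- imaging.capture(name): name is "scene" or "top"; returns a dict with "image" (400x640x3 uint8, red, green, blue), "mtx" (3x3 intrinsics, pixels), "k1" (the pictures are not rectified: a ray, as slopes to the right and down, at radius r is drawn at 1 + k1 r^2 times it, then the intrinsics apply), "position" and "attitude" of the camera in the world. Camera axes: x right, y up, looking along -z (the intrinsics and any distortion apply to the point x, -y, -z); pixel columns grow to the right and rows downward; lengths in m; the calibration is good to about 2 mm. A picture is of the moment at which its call begins. There is no depth.
- bot.close_job(): hands the job in; it is judged then, once.
The state is a dict: "time_s": time; "q": joint angles; "joint_velocities": joint speeds; "effort": joint torques, N m; "tcp_pos": TCP position; "orientation": TCP orientation; "contact_force": force on the tool from outside, world axes, zero at the start; "moment": the same for the moment, N m; "gripper_width": finger opening in m; "finger_force": force on a finger pad.
Only numpy, scipy, OpenCV 4.12 (cv2) and the standard library are available. Lean on these libraries where they do the work, as an engineer would, in place of code of your own. Each camera call takes 0.05 s, during which the arm holds its last target. There are 200 camera calls.

### The job

The wooden robin's two-board plinth has just been glued and stands loose in the little repair clamp on the mantel shelf. Turn the wide outer knob clockwise until its sprung pad has pushed the plinth against the far jaw and you just feel it begin to press (more than 2.5 N, but never over 9 N with this knob), then turn the narrow inner knob on top of it clockwise to draw the far jaw in and squeeze the plinth to about 15 N, never over 23 N. Let go and leave the clamp holding it, without touching the robin and with the other ornaments where they are.

Things in the scene. Friction and masses are not known exactly. Their poses are not given: they have to be found in the camera images.
- clamp: Aluminium repair clamp fixed to the shelf, base 90 x 280 x 20 mm high. Origin: underside of the base, z up; y runs along it from the knobs to the far jaw. A 58 mm square gearbox (top 47 mm above the shelf) carries both knobs on a vertical axis at x = 0, y = -105 mm. The outer knob slides the near jaw to +y, 15 mm per rad; the inner knob slides the far jaw to -y, 5 mm per rad.
- pad: Black rubber pad of the near jaw, 44 x 7 x 22 mm (clamp x, y, z). Origin: centre of its front (+y) face, 33 mm above the shelf, at y = +3 mm of the clamp at the start. It sits on a spring of 3 N per mm (no preload, 10 mm stroke): once the plinth is against the far jaw each mm of either jaw's travel adds 3 N. Before that it pushes the sliding plinth with 0.5 to 2 N.
- robin: Wooden robin, loose, 100 mm tall, about 0.12 kg, on a plinth 60 x 50 x 26 mm. Origin: centre of the plinth's underside, on the clamp base 20 mm above the shelf, axes parallel to the clamp's. Its near face (y = -25 mm) starts 4 to 18 mm from the pad; behind its far face is the steel far jaw, after a gap of 1 to 29 mm; the jaws must close by 18 to 34 mm to meet the plinth on both sides. These differ each time and are not measured.
- coarse (a joint): Angle of the outer knob, rad: 0 at the start, grows clockwise seen from above (pad moves towards the robin), up to 3.6. Stays where it is left: friction torque 0.40 N m, to which the pad's load adds 0.015 N m per N.
- fine (a joint): Angle of the inner knob, rad: 0 at the start, grows clockwise seen from above (far jaw towards the robin), up to 3.0. Stays where left: friction torque 0.16 N m plus 0.005 N m per N on the pad. Independent of the outer knob. Leave it (under 0.15 rad) until the outer knob has brought the pad to bear; at least 0.3 rad of the final squeeze comes from it.
- coarse_grip (a point): On the common axis, 70 mm above the shelf: where to grip the outer knob, a dark knurled drum of diameter 54 mm, from 56 to 78 mm above the shelf; nothing beside it is higher than 47 mm within 65 mm of the axis.
- fine_grip (a point): On the common axis, 99 mm above the shelf: where to grip the inner knob, a bright knurled drum of diameter 26 mm, from 78 mm (top of the outer knob) to 110 mm above the shelf.
- teapot: Bystander: yellow teapot-shaped ornament, 90 mm across, 88 mm tall, origin under its centre.
- vase: Bystander: matte white porcelain vase, 96 mm across, 160 mm tall, origin under its centre.
- dish: Bystander: white ceramic bowl, 100 mm across, 30 mm tall, origin under its centre.
- acrylic_box: Bystander: clear acrylic box with a press-button latch, 92 x 132 x 72 mm, origin under its centre.
- key_block: Bystander: steel key hook block with three pegs, 50 x 160 x 45 mm, origin under its centre.
- glue: Bystander: white glue bottle, 38 mm across, 85 mm tall, standing beside the knobs, about 100 to 140 mm from their axis. Origin under its centre.
- spatula: Bystander: small spatula, 150 mm long, lying beside the clamp on the robot's side. Origin at its middle.
There are look-alikes about, which are no part of the job. Leave any blue look-alike of the robin alone.

How it is judged:
On the way, in this order (a step that is already met when the one before it is completed fails the run):
1. with the outer knob alone the pad has been brought to bear on the plinth: 2.5 to 9 N, inner knob turned less than 0.15 rad (contact force between pad and robin between 2.5 and 9 N and value of joint fine below 0.15 rad), for 0.2 s.
2. the inner knob, turned 0.3 rad or more, has raised the squeeze to 10 to 20 N (contact force between pad and robin between 10 and 20 N and value of joint fine above 0.3 rad), for 0.2 s.
At the end, for the whole second after the job is handed in: The pad squeezes the plinth between the jaws with 10 to 20 N, at least 0.3 rad of it from the inner knob; the robin stands upright (within 0.1 rad) and still on the clamp base; no bystander moved by more than 20 mm (all of step 2 and angle between robin's own z axis and vertical below 0.1 rad and linear speed of robin below 0.02 m/s and z of robin in the frame of clamp below 0.025 m); the robot touches nothing.
It fails at once if the outer knob squeezes the plinth with more than 9 N (inner knob still under 0.03 rad, or the outer knob being turned clockwise faster than 0.15 rad/s) (contact force between pad and robin above 9 N and (value of joint fine below 0.03 rad or velocity of joint coarse above 0.15 rad/s)).
It fails at once if the plinth is squeezed with more than 23 N (contact force between pad and robin above 23 N).
It fails at once if the robot touches the robin (contact force between any of the fingers, the arm and robin above 0.5 N).
It fails at once if a bystander ornament, bottle or tool is moved by more than 20 mm (distance of any of teapot, vase, dish, acrylic_box, key_block, glue, spatula from where it was at the start of the episode above 0.02 m).
It also fails if it takes over 72 s, if anything falls off the work surface, if the arm or the gripper's body presses on something with over 40 N, if the wrist force passes 120 N, or if a joint passes its speed limit or range.

## Working session

There is one attempt and no reset: what is moved stays moved. The work goes in short steps, Python scripts to look and compute and a tool call to move; the robot and the scene stay as the last step left them, time stands still between calls to the robot, and variables do not carry over. Pictures are saved under pics/ and viewed, at most 10 in all, crops included, and the job is handed in when it is done.

Besides the shell and the picture viewer there is one more tool, called after "Request:" as name([rows], argument=value, ...), one row to a line, values as JSON. arm_command: Moves the arm, as the interface text tells. Its arguments: {"type":"object","properties":{"increments":{"type":"array","items":{"type":"array","items":{"type":"array","items":{"type":"number"}}}},"squeeze":{"type":"number"}},"required":["increments"]}

```bash
mkdir -p pics; python3 - <<'E'
from rig import monitor, imaging, bot
import cv2,pickle
for n in("scene","top"):
    c=imaging.capture(n); pickle.dump(c,open(n+".pkl","wb"))
    cv2.imwrite(f"pics/{n}0.png",c["image"][...,::-1]); print(n,c["mtx"],c["k1"],c["position"],c["attitude"])
print(monitor.get_obs())
E
```

```text
scene [[406.9094601    0.         319.70366748]
 [  0.         406.9094601  204.39351467]
 [  0.           0.           1.        ]] 0.029596531185598143 [0.96432351 0.33299113 0.98964175] [ 0.54427727 -0.00969182  2.21367186]
top [[367.14382148   0.         319.15264632]
 [  0.         367.14382148 198.92624044]
 [  0.           0.           1.        ]] -0.08694417561039287 [0.45937907 0.02938797 1.1250013 ] [ 0.07045372  0.01723664 -1.58246642]
{'time_s': 0.1, 'q': array([-1.34160407e+00,  3.51194293e-01,  1.65237327e+00,  9.35771557e-06,
        1.13909893e+00, -8.46203183e-02]), 'joint_velocities': array([-0.00309367, -0.00259467, -0.00267837, -0.0003138 ,  0.00031684,
        0.00274157]), 'effort': array([ 7.09105734e-04, -5.06833756e+01, -2.91876590e+01, -5.37474057e-05,
        2.70021177e-03, -1.15129990e-05]), 'tcp_pos': array([ 0.16971574, -0.5227987 ,  0.19400073]), 'orientation': array([-3.14052338e+00, -9.92244227e-05,  3.13808598e-01]), 'contact_force': array([0.52286988, 0.30445717, 0.31545105]), 'moment': array([-0.01142061, -0.04365873,  0.01149274]), 'finger_force': 0.0, 'gripper_width': 0.08518472289094446}
```

View pics/top0.png

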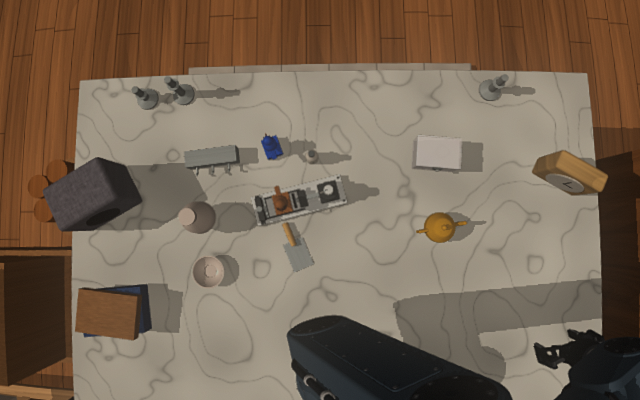

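View pics/scene0.png

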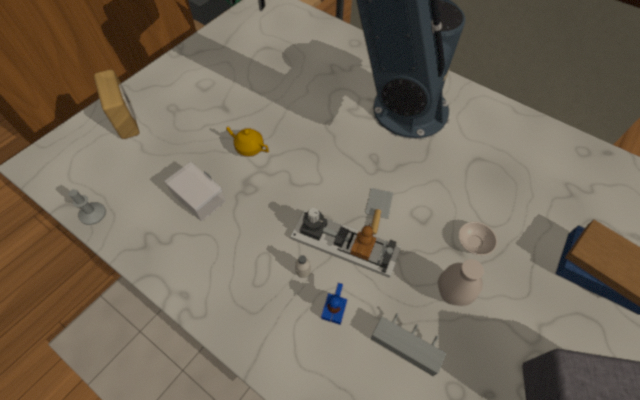

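The top view shows the clamp with its knobs near (328,189) and the robin near (281,201). The glue bottle is near (311,156). In the scene view the knobs are near (314,220) and the robin near (367,240). I'll zoom in for precision.

```bash
cat > h.py <<'E'
import numpy as np,cv2,pickle
from scipy.spatial.transform import Rotation as R
def ray(c,u,v):
    K=c["mtx"]; d=np.array([(u-K[0,2])/K[0,0],(v-K[1,2])/K[1,1]]); s=d.copy()
    for _ in range(20): s=d/(1+c["k1"]*(s@s))
    return R.from_euler("xyz",c["attitude"]).apply([s[0],-s[1],-1])
def plane(c,u,v,z):
    d=ray(c,u,v);p=np.array(c["position"]);return p+d*(z-p[2])/d[2]
def proj(c,P):
    K=c["mtx"];q=R.from_euler("xyz",c["attitude"]).inv().apply(np.array(P)-c["position"])
    s=np.array([q[0],-q[1]])/-q[2]; s=s*(1+c["k1"]*(s@s)); return K[0,0]*s[0]+K[0,2],K[1,1]*s[1]+K[1,2]
E
python3 - <<'E'
from h import *
a=pickle.load(open("top.pkl","rb"))["image"][135:255,235:365,::-1];b=pickle.load(open("scene.pkl","rb"))["image"][190:290,280:410,::-1]
cv2.imwrite("pics/z1.png",cv2.resize(a,None,fx=5,fy=5,interpolation=2)[:600])
cv2.imwrite("pics/z2.png",cv2.resize(b,None,fx=5,fy=5,interpolation=2))
E
```

```text
(no output)
```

View pics/z1.png

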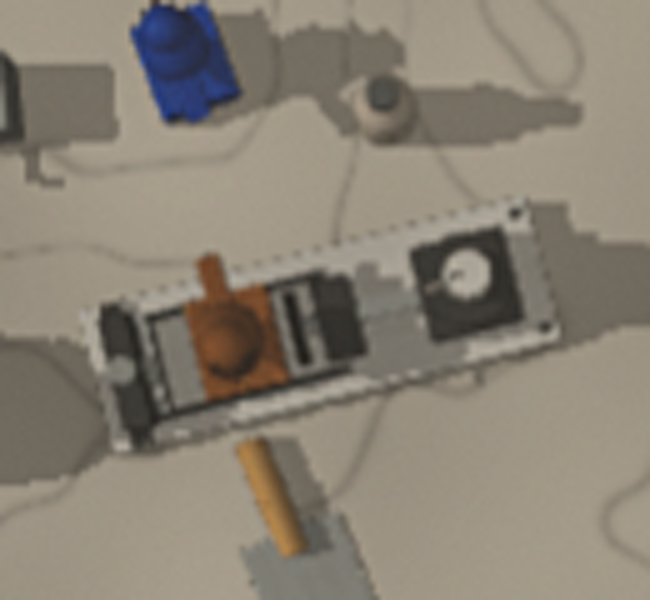

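View pics/z2.png

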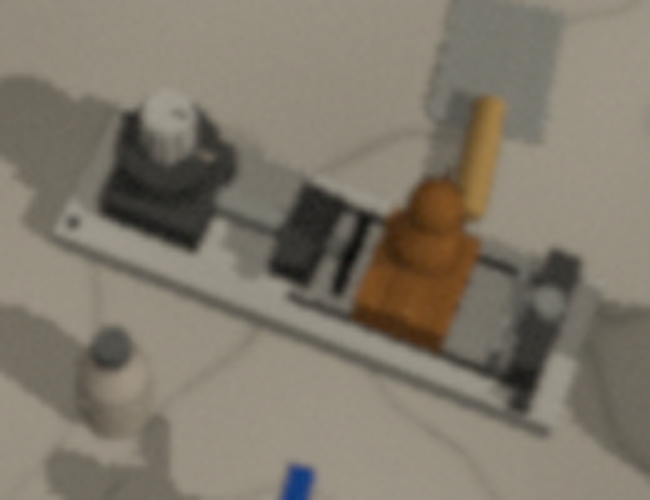

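The knob top centre is at z1 (466,272) and z2 (168,108). The base corners in z1 are (83,313), (530,200), (562,330) and (115,452). The glue bottle stands on the +x side of the knobs.

```bash
python3 - <<'E'
from h import *
np.set_printoptions(precision=4,suppress=True)
t=pickle.load(open("top.pkl","rb"));s=pickle.load(open("scene.pkl","rb"))
T=lambda u,v,z:plane(t,(u+.5)/5-.5+235,(v+.5)/5-.5+135,z)
S=lambda u,v,z:plane(s,(u+.5)/5-.5+280,(v+.5)/5-.5+190,z)
print("knob",T(466,272,.11),S(168,108,.11))
cs=np.array([T(*p,.02) for p in((83,313),(530,200),(562,330),(115,452))]);print(cs)
ax=(cs[0]+cs[3]-cs[1]-cs[2])[:2];ax/=np.linalg.norm(ax);c=cs.mean(0)[:2]
print("ctr",c,"ax",ax,np.degrees(np.arctan2(ax[1],ax[0])),"axis pred",c-.105*ax, "gearbox",T(467,283,.047))
print("base S", [S(*p,.02)[:2] for p in ((55,235),(545,430))])
print("glue cap",T(382,93,.085),S(110,347,.085),"blue",T(185,60,.05))
for n in("near edge top",(288,285),(312,380)),("far",(188,305),(208,398)):pass
f=lambda u,v,z:(T(u,v,z)[:2]-c)@ax
print("plinth near y",f(288,335,.046),"far",f(195,350,.046),"pad front",f(284,320,.044),"farjaw",f(152,375,.04))
# top knob refinement
g=cv2.cvtColor(t["image"],cv2.COLOR_RGB2GRAY)[175:205,315:345]
m=(g>170).astype(np.uint8);n,l,st,ce=cv2.connectedComponentsWithStats(m);print(st,ce+[315,175],g.max())
E
```

```text
knob [0.5585 0.0217 0.11  ] [0.5588 0.0196 0.11  ]
[[ 0.5455  0.2539  0.02  ]
 [ 0.6107 -0.0183  0.02  ]
 [ 0.5314 -0.0364  0.02  ]
 [ 0.4611  0.2343  0.02  ]]
ctr [0.5372 0.1084] ax [-0.2422  0.9702] 104.01812839639561 axis pred [0.5626 0.0065] gearbox [0.5582 0.0207 0.047 ]
base S [array([ 0.6156, -0.013 ]), array([0.5519, 0.2527])]
glue cap [0.6649 0.0683 0.085 ] [0.6697 0.069  0.085 ] blue [0.6937 0.187  0.05  ]
plinth near y 0.019796541175857506 far 0.07527912757381419 pad front 0.020024130141386088 farjaw 0.10450758895453631
[[  0   0  30  30 895]
 [ 10  12   1   1   1]
 [ 16  15   1   1   1]
 [ 11  17   3   1   3]] [[329.5117 189.4939]
 [325.     187.    ]
 [331.     190.    ]
 [327.     192.    ]] 172
```

Request:
arm_command([
  [[1, 0.027, -0.02, 0, 0, 0, 0], [1, 0.027, -0.02, 0, 0, 0, 0], [1, 0.027, -0.02, 0, 0, 0, 0], [1, 0.027, -0.02, 0, 0, 0, 0], [1, 0.027, -0.02, 0, 0, 0, 0], [1, 0.027, -0.02, 0, 0, 0, 0], [1, 0.027, -0.02, 0, 0, 0, 0], [1, 0.027, -0.02, 0, 0, 0, 0], [1, 0.027, -0.02, 0, 0, 0, 0], [1, 0.027, -0.02, 0, 0, 0, 0], [1, 0.027, -0.02, 0, 0, 0, 0], [1, 0.027, -0.02, 0, 0, 0, 0], [1, 0.027, -0.02, 0, 0, 0, 0], [1, 0.027, -0.02, 0, 0, 0, 0], [1, 0.027, -0.02, 0, 0, 0, 0], [1, 0.027, -0.02, 0, 0, 0, 0], [1, 0.027, -0.02, 0, 0, 0, 0], [1, 0.027, -0.02, 0, 0, 0, 0], [1, 0.027, -0.02, 0, 0, 0, 0], [1, 0.025, -0.017, 0, 0, 0, 0]],
], squeeze=100)

```text
time_s: 1.77
tcp_pos: [0.5596, 0.0225, 0.1942]
orientation: [-3.141, 0.0, 0.314]
contact_force: [-0.7, 0.1, 0.8]
gripper_width: 0.0855
finger_force: 0.0
```

Request:
arm_command([
  [[1, 0, 0, 0, 0, 0, -0.124], [1, 0, 0, 0, 0, 0, -0.124], [1, 0, 0, 0, 0, 0, -0.124], [1, 0, 0, 0, 0, 0, -0.124], [1, 0, 0, 0, 0, 0, -0.124], [1, 0, 0, 0, 0, 0, -0.124], [1, 0, 0, 0, 0, 0, -0.124], [1, 0, 0, 0, 0, 0, -0.124], [1, 0, 0, 0, 0, 0, -0.124], [1, 0, 0, 0, 0, 0, -0.124], [1, 0, 0, 0, 0, 0, -0.124], [1, 0, 0, 0, 0, 0, -0.124], [1, 0, 0, 0, 0, 0, -0.124], [1, 0, 0, 0, 0, 0, -0.124], [1, 0, 0, 0, 0, 0, -0.124], [1, 0, 0, 0, 0, 0, -0.124], [1, 0, 0, 0, 0, 0, -0.124], [1, 0, 0, 0, 0, 0, -0.124], [1, 0, 0, 0, 0, 0, -0.124], [1, 0, 0, 0, 0, 0, -0.124]],
])

```text
time_s: 3.43
tcp_pos: [0.5587, 0.0206, 0.1941]
orientation: [-3.141, -0.001, 2.8]
contact_force: [-0.5, -0.3, 0.2]
gripper_width: 0.0855
finger_force: 0.0
```

Request:
arm_command([
  [[1, 0, 0, 0, 0, 0, -0.124], [1, 0, 0, 0, 0, 0, -0.124], [1, 0, 0, 0, 0, 0, -0.124], [1, 0, 0, 0, 0, 0, -0.124], [1, 0, 0, 0, 0, 0, -0.124], [1, 0, 0, 0, 0, 0, -0.124], [1, 0, 0, 0, 0, 0, -0.124], [1, 0, 0, 0, 0, 0, -0.124], [1, 0, 0, 0, 0, 0, -0.124], [1, 0, 0, 0, 0, 0, -0.124], [1, 0, 0, 0, 0, 0, -0.124], [1, 0, 0, 0, 0, 0, 0], [1, 0, 0, 0, 0, 0, 0]],
])

```text
time_s: 4.52
tcp_pos: [0.5588, 0.0206, 0.1942]
orientation: [3.141, -0.0, -2.129]
contact_force: [-0.1, -0.1, -0.1]
gripper_width: 0.0855
finger_force: 0.0
```

```bash
cat > st.py <<'E'
from rig import monitor
import numpy as np
np.set_printoptions(precision=4,suppress=True)
o=monitor.get_obs();y=o["orientation"][2]
d=np.array([.5587,.0207])-o["tcp_pos"][:2]
print(o["time_s"],o["q"],o["tcp_pos"],o["orientation"],"F",o["contact_force"],"M",o["moment"],"w",o["gripper_width"],o["finger_force"])
print("shift tool x,y",d@[np.cos(y),np.sin(y)],d@[np.sin(y),-np.cos(y)],"e6",o["effort"][5])
E
python3 st.py
```

```text
4.5167 [-0.0464  0.3679  1.6275  0.      1.1467 -2.6295] [0.5588 0.0206 0.1942] [ 3.1411 -0.0002 -2.1293] F [-0.0881 -0.0823 -0.0672] M [0.0166 0.013  0.0062] w 0.08547367927216844 0.0
shift tool x,y -3.332484255631486e-05 0.0001700140412177146 e6 -0.7522347941994667
```

Request:
arm_command([
  [[1, 0, 0, 0.025, 0, 0, 0], [1, 0, 0, 0.025, 0, 0, 0], [1, 0, 0, 0.025, 0, 0, 0], [1, 0, 0, 0.025, 0, 0, 0], [1, 0, 0, 0.025, 0, 0, 0], [1, 0, 0, 0.015, 0, 0, 0], [1, 0, 0, 0.006, 0, 0, 0], [1, 0, 0, 0, 0, 0, 0], [0, 0, 0, 0, 0, 0, 0], [0, 0, 0, 0, 0, 0, 0], [0, 0, 0, 0, 0, 0, 0], [0, 0, 0, 0, 0, 0, 0], [0, 0, 0, 0, 0, 0, 0], [0, 0, 0, 0, 0, 0, 0], [0, 0, 0, 0, 0, 0, 0]],
], squeeze=100)

```text
time_s: 5.77
tcp_pos: [0.5579, 0.0213, 0.0494]
orientation: [3.139, -0.0, -2.126]
contact_force: [-10.8, 4.9, 14.1]
gripper_width: 0.023
finger_force: 97.5
```

```bash
python3 st.py; python3 - <<'E'
from rig import imaging
import cv2
c=imaging.capture("scene");cv2.imwrite("pics/g.png",cv2.resize(c["image"][170:290,260:410,::-1],None,fx=4,fy=4,interpolation=2))
E
```

```text
5.7667 [-0.0457  0.5558  1.7426  0.0011  0.8453 -2.6333] [0.5579 0.0213 0.0494] [ 3.1394 -0.0003 -2.1255] F [-10.8424   4.9115  14.0926] M [ 0.6469  1.3852 -0.0262] w 0.023035644348507918 97.50685214996338
shift tool x,y 0.00010119225604792093 -0.0009718839747075087 e6 -0.021597814047709107
```

View pics/g.png

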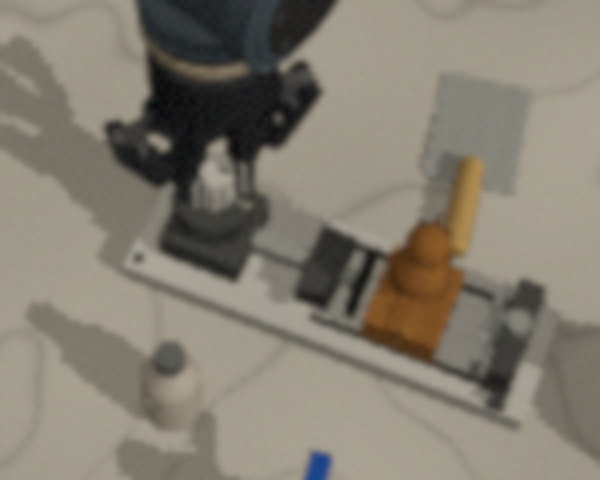

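The view shows the fingers near (185,190) and (248,185) in the crop. They look to be beside the bright inner knob rather than the outer drum, and the 23 mm opening agrees. I'll check the heights by projection.

```bash
python3 - <<'E'
from h import *
t=pickle.load(open("top.pkl","rb"));s=pickle.load(open("scene.pkl","rb"))
# triangulate knob top, gearbox/base features
def tri(a,b):
    A=[];B=[]
    for c,(u,v) in((t,a),(s,b)):
        d=ray(c,u,v);d/=np.linalg.norm(d);P=np.eye(3)-np.outer(d,d);A.append(P);B.append(P@c["position"])
    return np.linalg.solve(sum(A),sum(B))
Tp=lambda u,v:((u+.5)/5-.5+235,(v+.5)/5-.5+135); Sp=lambda u,v:((u+.5)/5-.5+280,(v+.5)/5-.5+190)
print("knobtop",tri(Tp(466,272),Sp(168,108)))
print("base corner",tri(Tp(530,200),Sp(55,235)),"far +x corner",tri(Tp(83,313),Sp(545,430)))
print("screw",tri(Tp(515,213),Sp(72,222)))
print("glue cap",tri(Tp(382,93),Sp(110,345)))
print("robin head",tri(Tp(232,340),Sp(440,205)))
Z=lambda P:tuple(round(4*(x-o+.5)-.5) for x,o in zip(proj(s,P),(260,170)))
c=np.array([.5582,.021])
yv=np.array([-.848,.53])
for z in(.11,.078,.056,.047):print("axis",z,Z([*c,z]))
for w in(.013,.027):
  for z in(.05,.06,.08,.1):print("finger",w,z,Z([*(c+w*yv),z]),Z([*(c-w*yv),z]))
E
```

```text
knobtop [0.55892919 0.02089756 0.11130019]
base corner [ 0.61179152 -0.01808078  0.00802922] far +x corner [0.54716016 0.2537449  0.01155758]
screw [ 0.6034589  -0.00998299  0.0194107 ]
glue cap [0.66655483 0.06763318 0.07940203]
robin head [0.52135442 0.15503485 0.10532823]
axis 0.11 (217, 167)
axis 0.078 (217, 192)
axis 0.056 (217, 208)
axis 0.047 (217, 215)
finger 0.013 0.05 (235, 207) (198, 219)
finger 0.013 0.06 (236, 199) (198, 212)
finger 0.013 0.08 (236, 184) (198, 197)
finger 0.013 0.1 (236, 168) (197, 181)
finger 0.027 0.05 (255, 200) (178, 226)
finger 0.027 0.06 (255, 193) (178, 218)
finger 0.027 0.08 (256, 177) (177, 203)
finger 0.027 0.1 (257, 162) (176, 188)
```

```bash
python3 - <<'E'
from rig import imaging
import cv2
c=imaging.capture("scene");cv2.imwrite("pics/g2.png",cv2.resize(c["image"][185:245,280:350,::-1],None,fx=9,fy=9,interpolation=2))
E
```

```text
(no output)
```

View pics/g2.png

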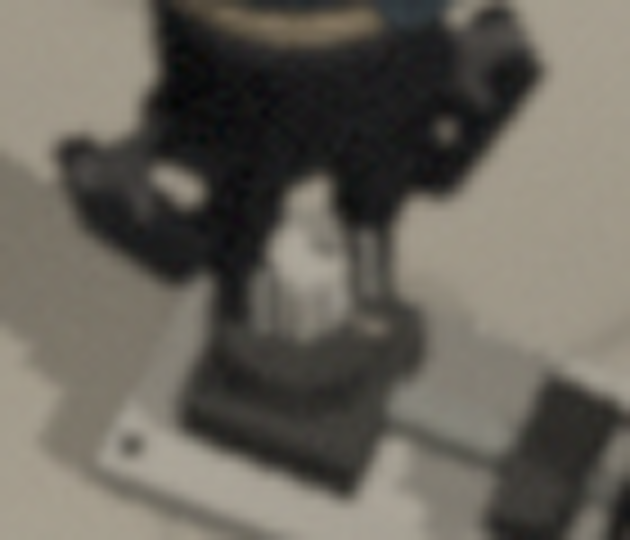

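Request:
arm_command([
  [[1, 0, 0, 0, 0, 0, 0], [1, 0, 0, 0, 0, 0, 0], [1, 0, 0, 0, 0, 0, 0], [1, 0, 0, 0, 0, 0, 0], [1, 0, 0, 0, 0, 0, 0], [1, 0, 0, 0, 0, 0, 0], [1, 0, 0, 0, 0, 0, 0]],
])

```text
time_s: 6.45
tcp_pos: [0.559, 0.0205, 0.0485]
orientation: [-3.142, 0.0, -2.125]
contact_force: [0.2, -0.3, -0.0]
gripper_width: 0.0853
finger_force: 0.0
```

```bash
python3 st.py; python3 - <<'E'
from rig import imaging
import cv2
c=imaging.capture("scene");cv2.imwrite("pics/g3.png",cv2.resize(c["image"][185:245,280:350,::-1],None,fx=9,fy=9,interpolation=2))
E
```

```text
6.45 [-0.0466  0.5579  1.7418 -0.      0.8419 -2.6335] [0.559  0.0205 0.0485] [-3.1416  0.     -2.1255] F [ 0.1946 -0.2569 -0.0366] M [ 0.032  -0.0325 -0.0226] w 0.08526266832870735 0.0
shift tool x,y -9.592135231286861e-06 0.0003644770441064611 e6 0.000488856494484935
```

View pics/g3.png

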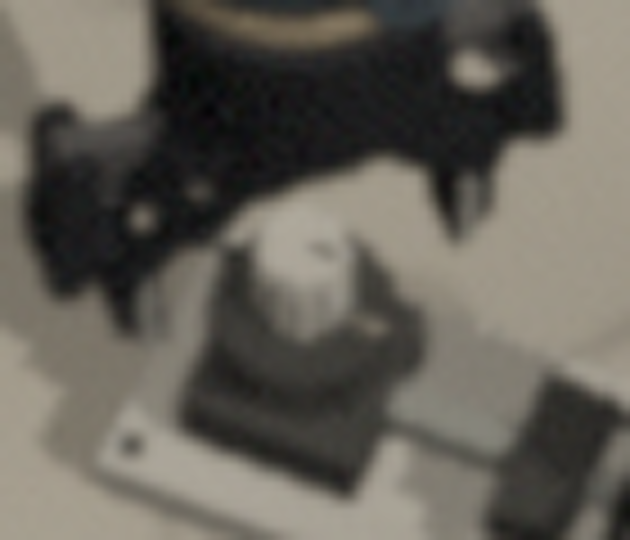

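The open fingertips are at about (125,330) and (465,235). I'll work out their real height.

```bash
python3 - <<'E'
from h import *
s=pickle.load(open("scene.pkl","rb"))
c=np.array([.559,.0205]);yv=np.array([-.85,.527])
Z=lambda P:tuple(round(9*(x-o+.5)-.5) for x,o in zip(proj(s,P),(280,185)))
for w in(.043,.05):
  for z in(.05,.062,.075,.09):print(w,z,Z([*(c-w*yv),z]),Z([*(c+w*yv),z]))
E
```

```text
0.043 0.05 (167, 392) (442, 299)
0.043 0.062 (165, 373) (444, 279)
0.043 0.075 (164, 351) (445, 257)
0.043 0.09 (162, 326) (446, 230)
0.05 0.05 (144, 400) (464, 292)
0.05 0.062 (142, 381) (466, 272)
0.05 0.075 (141, 359) (467, 249)
0.05 0.09 (138, 333) (469, 223)
```

The tips really stand about 26 mm higher than the reported TCP. I'll go 26 mm lower, check the force and close again.

Request:
arm_command([
  [[1, 0, 0, 0.006, 0, 0, 0], [1, 0, 0, 0.006, 0, 0, 0], [1, 0, 0, 0.006, 0, 0, 0], [1, 0, 0, 0.006, 0, 0, 0], [1, 0, 0, 0.002, 0, 0, 0], [1, 0, 0, 0, 0, 0, 0]],
])

```text
time_s: 7.0
tcp_pos: [0.5585, 0.0206, 0.0216]
orientation: [3.14, -0.001, -2.125]
contact_force: [0.3, -0.2, -0.3]
gripper_width: 0.0855
finger_force: 0.0
```

Request:
arm_command([
  [[0.4, 0, 0, 0, 0, 0, 0], [0.4, 0, 0, 0, 0, 0, 0], [0.4, 0, 0, 0, 0, 0, 0], [0.4, 0, 0, 0, 0, 0, 0], [0.4, 0, 0, 0, 0, 0, 0], [0.4, 0, 0, 0, 0, 0, 0]],
])

```text
time_s: 7.5
tcp_pos: [0.5576, 0.0214, 0.0236]
orientation: [3.138, -0.0, -2.126]
contact_force: [-12.4, 6.4, 18.3]
gripper_width: 0.0508
finger_force: 101.0
```

```bash
python3 st.py; python3 - <<'E'
from rig import imaging
import cv2
c=imaging.capture("scene");cv2.imwrite("pics/g4.png",cv2.resize(c["image"][185:245,280:350,::-1],None,fx=9,fy=9,interpolation=2))
E
```

```text
7.5 [-0.0456  0.5968  1.7526  0.0016  0.7953 -2.6334] [0.5576 0.0214 0.0236] [ 3.1384 -0.0005 -2.1257] F [-12.3585   6.4352  18.3481] M [ 1.2183  2.3602 -0.0943] w 0.05081695785427742 100.99398136138916
shift tool x,y 4.78842976422007e-05 -0.0013144002480911534 e6 -0.12143518310040236
```

View pics/g4.png

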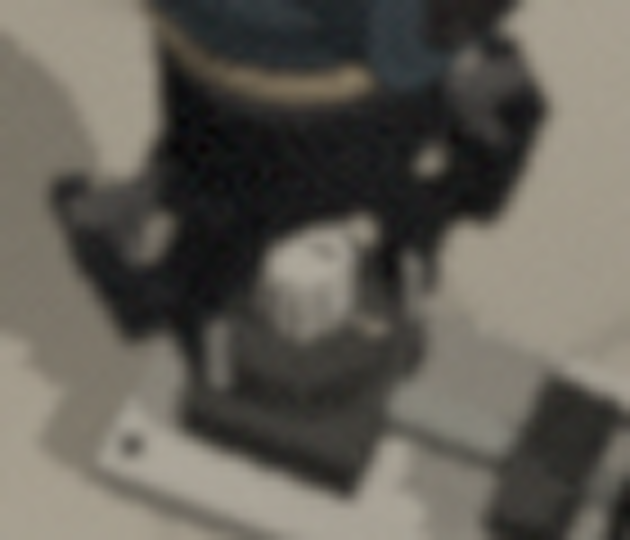

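The outer drum is now gripped, with the pad visible at (215,355) and an opening of 50.8 mm. I'll relieve the side and lift loads, then start turning.

Request:
arm_command([
  [[0.4, 0, 0.0015, -0.001, 0, 0, 0], [0.4, 0, 0, -0.001, 0, 0, 0], [0.4, 0, 0, 0, 0, 0, 0], [0.4, 0, 0, 0, 0, 0, 0]],
], squeeze=110)

```text
time_s: 7.88
tcp_pos: [0.5575, 0.0215, 0.024]
orientation: [3.141, -0.0, -2.126]
contact_force: [2.9, 1.6, -8.9]
gripper_width: 0.0503
finger_force: 117.5
```

```bash
python3 st.py
```

```text
7.8833 [-0.0451  0.595   1.7546  0.0005  0.7926 -2.6321] [0.5575 0.0215 0.024 ] [ 3.1409 -0.     -2.1257] F [ 2.86    1.6484 -8.9443] M [ 0.4816 -0.0724 -0.0699] w 0.05029594502120311 117.45304584503174
shift tool x,y 4.226773458612795e-05 -0.0014216739923924343 e6 -0.10432521812617779
```

Request:
arm_command([
  [[0.4, 0, 0, 0, 0, 0, 0.05], [0.4, 0, 0, 0, 0, 0, 0.05], [0.4, 0, 0, 0, 0, 0, 0.05], [0.4, 0, 0, 0, 0, 0, 0.05], [0.4, 0, 0, 0, 0, 0, 0.05], [0.4, 0, 0, 0, 0, 0, 0.05]],
])

```text
time_s: 8.38
tcp_pos: [0.5577, 0.0213, 0.024]
orientation: [-3.142, -0.0, -2.427]
contact_force: [4.3, -0.0, -10.5]
gripper_width: 0.0501
finger_force: 117.4
```

```bash
python3 st.py
```

```text
8.3833 [-0.0452  0.5952  1.7544 -0.0002  0.7922 -2.3304] [0.5577 0.0213 0.024 ] [-3.1416 -0.0002 -2.427 ] F [  4.2687  -0.0161 -10.5061] M [ 0.4679 -0.2996  0.4462] w 0.050124957385156446 117.39095449447632
shift tool x,y -0.0003349344216186409 -0.001086236783800309 e6 -0.5811906047165394
```

Request:
arm_command([
  [[0.4, 0, 0, -0.0005, 0, 0, 0.05], [0.4, 0, 0, 0, 0, 0, 0.05], [0.4, 0, 0, 0, 0, 0, 0.05], [0.4, 0, 0, 0, 0, 0, 0.05], [0.4, 0, 0, 0, 0, 0, 0.05], [0.4, 0, 0, 0, 0, 0, 0.05], [0.4, 0, 0, 0, 0, 0, 0.05], [0.4, 0, 0, 0, 0, 0, 0.05], [0.4, 0, 0, 0, 0, 0, 0.05], [0.4, 0, 0, 0, 0, 0, 0.05], [0.4, 0, 0, 0, 0, 0, 0.05], [0.4, 0, 0, 0, 0, 0, 0.05], [0.4, 0, 0, 0, 0, 0, 0.05], [0.4, 0, 0, 0, 0, 0, 0.05], [0.4, 0, 0, 0, 0, 0, 0.05]],
])

```text
time_s: 9.63
tcp_pos: [0.558, 0.0207, 0.0241]
orientation: [-3.141, 0.001, 3.106]
contact_force: [7.1, -4.5, -18.1]
gripper_width: 0.0504
finger_force: 117.4
```

```bash
python3 st.py
```

```text
9.6333 [-0.0458  0.5952  1.7541 -0.0011  0.7917 -1.5803] [0.558  0.0207 0.0241] [-3.1408  0.0006  3.1061] F [  7.0606  -4.5246 -18.0963] M [-0.1882 -1.1275  0.4175] w 0.05038773578831264 117.38464951515198
shift tool x,y -0.0006551517040800595 7.872709633584004e-06 e6 -0.5673152022063732
```

Request:
arm_command([
  [[0.4, 0, 0, 0, 0, 0, 0.02], [0.4, 0, 0, 0, 0, 0, 0.02], [0.4, 0, 0, 0, 0, 0, 0.02], [0.4, 0, 0, 0, 0, 0, 0.02], [0.4, 0, 0, 0, 0, 0, 0.02]],
])

```text
time_s: 10.05
tcp_pos: [0.5581, 0.0206, 0.0241]
orientation: [-3.141, 0.001, 3.008]
contact_force: [6.8, -5.8, -17.5]
gripper_width: 0.0499
finger_force: 117.4
```

```bash
python3 st.py; python3 - <<'E'
from rig import imaging,monitor
import cv2
for i in range(4): c=imaging.capture("scene"); print(monitor.get_obs()["moment"][2])
cv2.imwrite("pics/g5.png",cv2.resize(c["image"][190:290,290:410,::-1],None,fx=5,fy=5,interpolation=2))
E
```

```text
10.05 [-0.0459  0.5952  1.7541 -0.0013  0.7916 -1.4818] [0.5581 0.0206 0.0241] [-3.1407  0.0007  3.0076] F [  6.7755  -5.7583 -17.5132] M [-0.2473 -1.2064  0.4571] w 0.04994163494351058 117.37592339515686
shift tool x,y -0.0006216838937424966 0.0001668428160852513 e6 0.02337128680665046
0.2680941040675504
0.05838256561901908
0.043882288695280734
0.031778384870637576
```

View pics/g5.png

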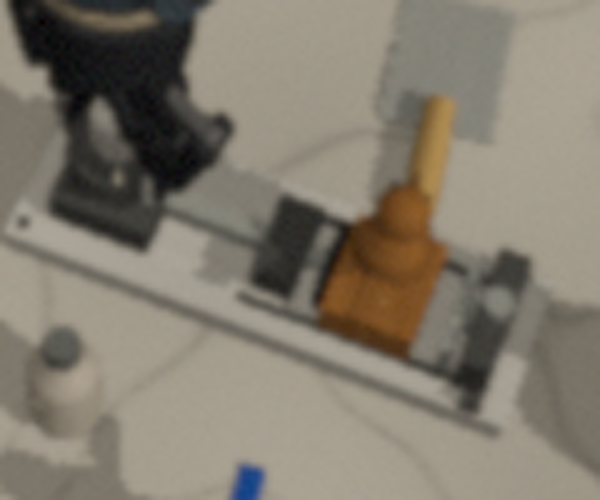

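The plinth's far edge, at about (410,355) to (445,265), is still roughly 20 mm or more from the far jaw at about (465,375). I'll keep turning while watching the torque.

Request:
arm_command([
  [[0.4, 0, 0, -0.001, 0, 0, 0.02], [0.4, 0, 0, 0, 0, 0, 0.02], [0.4, 0, 0, 0, 0, 0, 0.02], [0.4, 0, 0, 0, 0, 0, 0.02], [0.4, 0, 0, 0, 0, 0, 0.02], [0.4, 0, 0, 0, 0, 0, 0.02], [0.4, 0, 0, 0, 0, 0, 0.02], [0.4, 0, 0, 0, 0, 0, 0.02], [0.4, 0, 0, 0, 0, 0, 0.02], [0.4, 0, 0, 0, 0, 0, 0.02]],
])

```text
time_s: 11.08
tcp_pos: [0.558, 0.0204, 0.0243]
orientation: [-3.141, 0.001, 2.808]
contact_force: [9.7, -6.8, -29.3]
gripper_width: 0.0501
finger_force: 120.7
```

```bash
cat > m.py <<'E'
from rig import imaging,monitor
import numpy as np,cv2
from h import *
o=monitor.get_obs();y=o["orientation"][2];tot=(-2.1257-y)%(2*np.pi)
c=imaging.capture("scene");h=cv2.cvtColor(c["image"],cv2.COLOR_RGB2HSV)
im=c["image"].astype(int)
m=((im[...,0]>im[...,2]*1.9)&(im[...,0]>60)).astype(np.uint8);m[:, :335]=0;m[:225]=0;m[290:]=0;m[:,410:]=0
ys,xs=np.nonzero(m)
# plinth extent along clamp axis direction in image
d=np.array([.929,.370]);p=xs*d[0]+ys*d[1]
lo=ys>250
print("coarse %.3f Mz %.3f e6 %.3f t %.2f Fz %.1f"%(tot,o["moment"][2],o["effort"][5],o["time_s"],o["contact_force"][2]),"robin n",len(xs),"mean %.2f %.2f"%(p.mean(),p[lo].mean()),"p99 %.1f"%np.percentile(p[lo],98))
E
python3 m.py
```

```text
coarse 1.350 Mz 0.420 e6 0.022 t 11.08 Fz -29.3 robin n 568 mean 432.06 433.97 p99 441.8
```

Request:
arm_command([
  [[0.4, 0, 0, 0, 0, 0, 0.02], [0.4, 0, 0, 0, 0, 0, 0.02], [0.4, 0, 0, 0, 0, 0, 0.02], [0.4, 0, 0, 0, 0, 0, 0.02], [0.4, 0, 0, 0, 0, 0, 0.02], [0.4, 0, 0, 0, 0, 0, 0.02]],
])

```text
time_s: 11.63
tcp_pos: [0.558, 0.0203, 0.0243]
orientation: [-3.141, 0.001, 2.688]
contact_force: [9.8, -8.0, -28.9]
gripper_width: 0.0501
finger_force: 120.9
```

```bash
python3 m.py
```

```text
coarse 1.470 Mz 0.444 e6 0.022 t 11.63 Fz -28.9 robin n 563 mean 432.71 434.54 p99 442.3
```

Request:
arm_command([
  [[0.4, -0.001, 0, 0.002, 0, 0, 0.02], [0.4, 0, 0, 0, 0, 0, 0.02], [0.4, 0, 0, 0, 0, 0, 0.02], [0.4, 0, 0, 0, 0, 0, 0.02], [0.4, 0, 0, 0, 0, 0, 0.02]],
])

```text
time_s: 12.1
tcp_pos: [0.558, 0.0202, 0.024]
orientation: [-3.14, -0.001, 2.588]
contact_force: [-3.8, -5.7, -2.0]
gripper_width: 0.0499
finger_force: 124.8
```

```bash
python3 m.py
```

```text
coarse 1.570 Mz 0.452 e6 0.026 t 12.10 Fz -2.0 robin n 560 mean 433.33 435.15 p99 443.0
```

Request:
arm_command([
  [[0.4, 0, 0, 0, 0, 0, 0.02], [0.4, 0, 0, 0, 0, 0, 0.02], [0.4, 0, 0, 0, 0, 0, 0.02], [0.4, 0, 0, 0, 0, 0, 0.02], [0.4, 0, 0, 0, 0, 0, 0.02]],
])

```text
time_s: 12.57
tcp_pos: [0.5579, 0.0201, 0.024]
orientation: [-3.14, -0.001, 2.488]
contact_force: [-4.6, -4.9, -0.9]
gripper_width: 0.05
finger_force: 124.5
```

```bash
python3 m.py
```

```text
coarse 1.670 Mz 0.461 e6 0.026 t 12.57 Fz -0.9 robin n 565 mean 433.88 435.64 p99 443.6
```

Request:
arm_command([
  [[0.4, 0, 0, 0, 0, 0, 0.02], [0.4, 0, 0, 0, 0, 0, 0.02], [0.4, 0, 0, 0, 0, 0, 0.02], [0.4, 0, 0, 0, 0, 0, 0.02], [0.4, 0, 0, 0, 0, 0, 0.02]],
])

```text
time_s: 13.03
tcp_pos: [0.5579, 0.02, 0.024]
orientation: [-3.14, -0.0, 2.388]
contact_force: [-4.6, -7.1, -1.5]
gripper_width: 0.0502
finger_force: 124.4
```

```bash
python3 m.py
```

```text
coarse 1.770 Mz 0.335 e6 0.027 t 13.03 Fz -1.5 robin n 564 mean 434.36 436.16 p99 444.1
```

Request:
arm_command([
  [[0.4, 0, 0, 0, 0, 0, 0.02], [0.4, 0, 0, 0, 0, 0, 0.02], [0.4, 0, 0, 0, 0, 0, 0.02], [0.4, 0, 0, 0, 0, 0, 0.02]],
])

```text
time_s: 13.42
tcp_pos: [0.5578, 0.02, 0.024]
orientation: [-3.139, -0.0, 2.308]
contact_force: [-4.3, -8.1, -1.1]
gripper_width: 0.0499
finger_force: 124.3
```

```bash
python3 m.py
```

```text
coarse 1.850 Mz 0.426 e6 0.027 t 13.42 Fz -1.1 robin n 567 mean 434.88 436.69 p99 444.7
```

Request:
arm_command([
  [[0.4, 0, 0, 0, 0, 0, 0.02], [0.4, 0, 0, 0, 0, 0, 0.02], [0.4, 0, 0, 0, 0, 0, 0.02], [0.4, 0, 0, 0, 0, 0, 0.02]],
])

```text
time_s: 13.8
tcp_pos: [0.5578, 0.0199, 0.024]
orientation: [-3.139, 0.0, 2.228]
contact_force: [-5.9, -8.4, 0.5]
gripper_width: 0.05
finger_force: 124.3
```

```bash
python3 m.py
```

```text
coarse 1.930 Mz 0.440 e6 0.027 t 13.80 Fz 0.5 robin n 572 mean 435.29 437.09 p99 445.1
```

Request:
arm_command([
  [[0.4, 0, 0, 0, 0, 0, 0.02], [0.4, 0, 0, 0, 0, 0, 0.02], [0.4, 0, 0, 0, 0, 0, 0.02], [0.4, 0, 0, 0, 0, 0, 0.02]],
])

```text
time_s: 14.18
tcp_pos: [0.5577, 0.0199, 0.024]
orientation: [-3.139, 0.0, 2.148]
contact_force: [-5.9, -8.0, -0.0]
gripper_width: 0.05
finger_force: 124.3
```

```bash
python3 m.py
```

```text
coarse 2.010 Mz 0.419 e6 0.027 t 14.18 Fz -0.0 robin n 570 mean 435.68 437.44 p99 445.5
```

Request:
arm_command([
  [[0.4, 0, 0, 0, 0, 0, 0.02], [0.4, 0, 0, 0, 0, 0, 0.02], [0.4, 0, 0, 0, 0, 0, 0.02]],
])

```text
time_s: 14.48
tcp_pos: [0.5577, 0.0198, 0.024]
orientation: [-3.139, 0.0, 2.088]
contact_force: [-6.0, -9.2, 0.3]
gripper_width: 0.0502
finger_force: 124.4
```

```bash
python3 m.py
```

```text
coarse 2.070 Mz 0.439 e6 0.023 t 14.48 Fz 0.3 robin n 572 mean 435.99 437.79 p99 445.9
```

Request:
arm_command([
  [[0.4, 0, 0, 0, 0, 0, 0.02], [0.4, 0, 0, 0, 0, 0, 0.02], [0.4, 0, 0, 0, 0, 0, 0.02]],
])

```text
time_s: 14.78
tcp_pos: [0.5576, 0.0198, 0.024]
orientation: [-3.139, 0.001, 2.028]
contact_force: [-5.7, -7.5, 0.5]
gripper_width: 0.0499
finger_force: 124.4
```

```bash
python3 m.py
```

```text
coarse 2.130 Mz 0.492 e6 0.063 t 14.78 Fz 0.5 robin n 572 mean 436.00 437.82 p99 445.9
```

Request:
arm_command([
  [[0.4, 0, 0, 0, 0, 0, 0.02], [0.4, 0, 0, 0, 0, 0, 0.02], [0.4, 0, 0, 0, 0, 0, 0.02]],
])

```text
time_s: 15.08
tcp_pos: [0.5576, 0.0198, 0.024]
orientation: [-3.139, 0.001, 1.968]
contact_force: [-7.1, -8.2, 0.9]
gripper_width: 0.05
finger_force: 124.4
```

```bash
python3 m.py
```

```text
coarse 2.189 Mz 0.506 e6 0.103 t 15.08 Fz 0.9 robin n 571 mean 435.96 437.75 p99 445.9
```

The robin stalled at coarse ≈ 2.07 rad. Since then the joint 6 effort has risen by the predicted 0.015 N m per N, so the load is about 5.3–6.5 N. I'll hold, release and move up to the inner knob.

Request:
arm_command([
  [[0.4, 0, 0, 0, 0, 0, 0], [0.4, 0, 0, 0, 0, 0, 0], [0.4, 0, 0, 0, 0, 0, 0], [0.4, 0, 0, 0, 0, 0, 0], [1, 0, 0, 0, 0, 0, 0], [1, 0, 0, 0, 0, 0, 0], [1, 0, 0, 0, 0, 0, 0], [1, 0, 0, 0, 0, 0, 0], [1, 0, 0, 0, 0, 0, 0], [1, 0, 0, -0.015, 0, 0, 0], [1, 0, 0, -0.017, 0, 0, 0], [1, 0, 0, 0, 0, 0, 0]],
])

```text
time_s: 16.13
tcp_pos: [0.5603, 0.021, 0.0588]
orientation: [3.138, 0.002, 1.968]
contact_force: [-0.6, -0.4, 0.8]
gripper_width: 0.0854
finger_force: 0.0
```

```bash
python3 m.py; python3 st.py
```

```text
coarse 2.190 Mz -0.026 e6 0.000 t 16.13 Fz 0.8 robin n 574 mean 435.97 437.82 p99 445.9
16.1833 [-0.0457  0.5439  1.7382  0.      0.8564 -0.4429] [0.5597 0.021  0.0574] [3.1388 0.0013 1.968 ] F [-0.7099  0.6818 -0.4955] M [-0.0274 -0.0077 -0.0305] w 0.08552344789287382 0.0
shift tool x,y 0.00013894328192613873 -0.0010345515336046313 e6 6.985467052800232e-05
```

Request:
arm_command([
  [[1, 0.0005, -0.0015, 0.002, 0, 0, 0], [1, 0, 0, 0, 0, 0, 0], [0.1, 0, 0, 0, 0, 0, 0], [0.1, 0, 0, 0, 0, 0, 0], [0.1, 0, 0, 0, 0, 0, 0], [0.1, 0, 0, 0, 0, 0, 0], [0.1, 0, 0, 0, 0, 0, 0], [0.1, 0, 0, 0, 0, 0, 0], [0.1, 0, 0, 0, 0, 0, 0], [0.1, 0, 0, 0, 0, 0, 0], [0.1, 0, 0, 0, 0, 0, 0]],
], squeeze=90)

```text
time_s: 17.1
tcp_pos: [0.5571, 0.0208, 0.0543]
orientation: [3.141, 0.0, 1.968]
contact_force: [-2.3, -0.5, 5.6]
gripper_width: 0.0229
finger_force: 88.1
```

```bash
python3 m.py; python3 st.py
```

```text
coarse 2.190 Mz -0.021 e6 -0.003 t 17.10 Fz 5.6 robin n 571 mean 435.95 437.75 p99 445.9
17.15 [-0.0462  0.546   1.7444 -0.0001  0.851  -0.4433] [0.5571 0.0208 0.0543] [3.1415 0.0001 1.9679] F [-1.875  -0.0739  5.968 ] M [0.0343 0.386  0.0544] w 0.023160399195615147 88.11239004135132
shift tool x,y -0.0007100517171781471 0.0014719591200936964 e6 -0.0033452391653554514
```

Request:
arm_command([
  [[0.1, 0, 0, 0, 0, 0, 0.02], [0.1, 0, 0, 0, 0, 0, 0.02], [0.1, 0, 0, 0, 0, 0, 0.02]],
])

```text
time_s: 17.4
tcp_pos: [0.5571, 0.0208, 0.0543]
orientation: [3.141, 0.0, 1.907]
contact_force: [-1.2, 0.5, 5.2]
gripper_width: 0.0228
finger_force: 88.0
```

```bash
python3 m.py; python3 st.py|tail -1
```

```text
coarse 2.250 Mz 0.199 e6 -0.202 t 17.40 Fz 5.2 robin n 571 mean 435.91 437.67 p99 445.7
shift tool x,y -0.0006355718288412251 0.0015099843667387082 e6 -0.07106098579242826
```

Request:
arm_command([
  [[0.1, 0, 0, 0, 0, 0, 0.02], [0.1, 0, 0, 0, 0, 0, 0.02], [0.1, 0, 0, 0, 0, 0, 0.02], [0.1, 0, 0, 0, 0, 0, 0.02], [0.1, 0, 0, 0, 0, 0, 0.02], [0.1, 0, 0, 0, 0, 0, 0.02], [0.1, 0, 0, 0, 0, 0, 0.02], [0.1, 0, 0, 0, 0, 0, 0.02], [0.1, 0, 0, 0, 0, 0, 0.02], [0.1, 0, 0, 0, 0, 0, 0.02], [0.1, 0, 0, 0, 0, 0, 0.02], [0.1, 0, 0, 0, 0, 0, 0.02]],
])

```text
time_s: 18.45
tcp_pos: [0.5571, 0.0208, 0.0543]
orientation: [3.141, 0.0, 1.667]
contact_force: [-1.5, 0.6, 5.8]
gripper_width: 0.023
finger_force: 88.0
```

```bash
python3 m.py; python3 st.py|tail -1
```

```text
coarse 2.490 Mz 0.241 e6 -0.178 t 18.45 Fz 5.8 robin n 569 mean 435.42 437.18 p99 445.1
shift tool x,y -0.0002556801118312335 0.0015713405765113554 e6 -0.05210854229517281
```

Request:
arm_command([
  [[0.1, 0, 0, 0, 0, 0, 0.02], [0.1, 0, 0, 0, 0, 0, 0.02], [0.1, 0, 0, 0, 0, 0, 0.02], [0.1, 0, 0, 0, 0, 0, 0.02], [0.1, 0, 0, 0, 0, 0, 0.02], [0.1, 0, 0, 0, 0, 0, 0.02], [0.1, 0, 0, 0, 0, 0, 0.02], [0.1, 0, 0, 0, 0, 0, 0.02], [0.1, 0, 0, 0, 0, 0, 0.02], [0.1, 0, 0, 0, 0, 0, 0.02], [0.1, 0, 0, 0, 0, 0, 0.02], [0.1, 0, 0, 0, 0, 0, 0.02], [0.1, 0, 0, 0, 0, 0, 0.02], [0.1, 0, 0, 0, 0, 0, 0.02]],
])

```text
time_s: 19.67
tcp_pos: [0.5572, 0.0208, 0.0543]
orientation: [3.141, 0.0, 1.387]
contact_force: [-2.4, 0.3, 4.7]
gripper_width: 0.0231
finger_force: 88.0
```

```bash
python3 m.py; python3 st.py|tail -1
```

```text
coarse 2.770 Mz 0.208 e6 -0.157 t 19.67 Fz 4.7 robin n 563 mean 434.93 436.71 p99 444.8
shift tool x,y 0.0001862671334020815 0.0015506260575596912 e6 -0.029292668332345784
```

Request:
arm_command([
  [[0.1, 0, 0, 0, 0, 0, 0], [0.1, 0, 0, 0, 0, 0, 0], [0.1, 0, 0, 0, 0, 0, 0], [0.1, 0, 0, 0, 0, 0, 0], [1, 0, 0, 0, 0, 0, 0], [1, 0, 0, 0, 0, 0, 0], [1, 0, 0, 0, 0, 0, 0], [1, 0, 0, 0, 0, 0, 0], [1, 0, 0, 0, 0, 0, 0], [1, 0, 0, 0, 0, 0, 0], [1, 0, 0, -0.02, 0, 0, 0], [1, 0, 0, -0.03, 0, 0, 0], [1, 0, 0, -0.03, 0, 0, 0], [1, 0, 0, -0.03, 0, 0, 0], [1, 0, 0, -0.03, 0, 0, 0], [1, 0, 0, 0, 0, 0, 0], [1, 0, 0, 0, 0, 0, 0], [1, 0, 0, 0, 0, 0, 0], [1, 0, 0, 0, 0, 0, 0]],
])

```text
time_s: 21.3
tcp_pos: [0.5563, 0.0208, 0.1927]
orientation: [-3.139, 0.0, 1.388]
contact_force: [0.5, 0.6, 1.1]
gripper_width: 0.0856
finger_force: 0.0
```

```bash
python3 m.py; python3 - <<'E'
from rig import imaging
import cv2
c=imaging.capture("scene");cv2.imwrite("pics/end.png",c["image"][...,::-1])
E
```

```text
coarse 2.770 Mz -0.081 e6 -0.000 t 21.30 Fz 1.1 robin n 563 mean 434.94 436.72 p99 444.8
```

View pics/end.png

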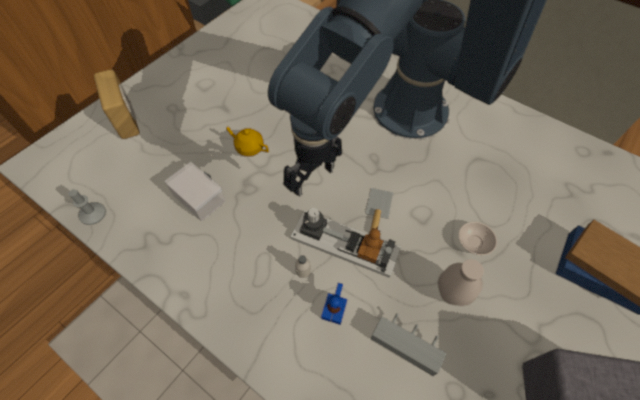

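The robin at (371,245) is upright against the far jaw, the ornaments haven't moved and the arm is clear of everything. I'm handing it in.

```bash
python3 -c "
from rig import bot
print(bot.close_job())"
```

```text
the job is handed in; nothing more can be done
None
```

The job is handed in: the outer knob was turned 2.19 rad to about 5–7 N and the inner knob 0.58 rad to an estimated 14–16 N (from joint effort and camera tracking, since pad force isn't measured directly); the robin stands upright in the clamp, the other ornaments look unmoved and the arm is clear.

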